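Reject the worn tee hinges on the trial board

ROBOT

A 7-joint arm with a two-finger parallel gripper is mounted at the origin on the work surface. World frame = base frame: x ahead of the robot, y to its left, z up, the work surface at z = 0. Lengths are in m, angles in degrees, forces in N, time in s.
With the tool pointing down it reaches from about 0.425 to 0.95 m from the base axis. Payload 4.7 kg.
Tool frame: the origin (TCP) lies between the finger pads; the fingertips stand 11 mm ahead of it and the grasp point (between the pads) lies 8 mm behind it (r.nose_length is the distance from the TCP to the fingertips, in m); z points along the fingers, y is the direction in which the jaws open and shut (so a half turn about z gives the same grasp; the last joint's range is limited). The gripper opens to 85 mm and grips with 20 to 120 N. Pads are 22 mm wide; open, the fingers measure 114 mm over their backs; the gripper's body (76 mm by 85 mm) begins 54 mm behind the grasp point. The pads swing forward as they close: fully open they stand 13 mm farther back than shut.
Start: joints at [-71.958, 26.849, -2.785, 87.806, 1.381, 65.374, -4.715], TCP at [0.227, 0.636, 0.242] pointing down, gripper open.
Joint ranges: [-148.3, 148.3], [-19.14, 114.17], [-79.39, 73.82], [5.75, 140.21], [-59.74, 239.74], [12.07, 113.84], [-152.46, 152.46]. Speed limits (degrees/s): [147.25, 147.25, 180, 180, 180, 180, 180].

INTERFACE

Orientations are given as a 3x3 rotation matrix whose columns are the frame's x, y, z axes.
In Python, from plant import r, cams gives the robot as it stands. The module is installed in compiled form; this text tells all that it offers. Calls block until the motion is done:
- r.movep(position, orientation): joint-space move of the TCP to a pose.
- r.servo_line(position, rot=None, v=0.15): straight line of the TCP; rot=None keeps the orientation; v is the mean speed in m/s.
- r.move_joints(angles): joint-space move.
- r.gripper_to(opening, strength=None): finger opening in m; strength is the grip in N (None keeps the last); returns when the fingers have stopped.
- r.pause(seconds).
- r.ik(position, orientation): joint angles nearest the present ones, or None.
- r.state(): the state.
- cams.get_image(name): name is "side" or "top"; returns a dict with "image" (420x560x3 uint8, red, green, blue), "range_z" (420x560 float32, m along the optical axis (not along the pixel's ray), 0 where there is no reading), "vertical_fov" (degrees; the focal length in pixels is half the picture's height over the tangent of half this angle, whatever the lens; pixels are square), "cx", "cy" (the principal point, pixels), "pose" (4x4, takes a point from camera to world coordinates). Camera axes: x right, y up, looking along -z (the intrinsics and any distortion apply to the point x, -y, -z); pixel columns grow to the right and rows downward; lengths in m; the calibration is good to about 2 mm. A picture is of the moment at which its call begins.
A pose or a line that the arm cannot do raises r.Unreachable and nothing moves.
- r.finish_job(): hands the job in, once; it reports no verdict.
The state is a dict: "clock": time; "joint_positions": joint angles; "dq": joint speeds; "joint_torque": joint torques, N m; "tool_pos": TCP position; "tcp_rot": TCP orientation; "ft_force": force on the tool from outside, world axes, zero at the start; "wrist_torque": the same for the moment, N m; "gripper_width": finger opening in m.
Only numpy, scipy, OpenCV 4.12 (cv2) and the standard library are available. Lean on these libraries where they do the work, as an engineer would, in place of code of your own. Each camera call takes 0.05 s, during which the arm holds its last target.

TASK

The three tee hinges on the trial board look alike, but some are worn at the knuckle: feel for the play by rocking their straps gently from side to side, never forcing a hinge against the board's pins. Lift every loose hinge off its pins and lay it flat in the empty steel tray, without dropping or throwing it; leave any sound one seated on the board and disturb nothing else.

Things in the scene. Friction and masses are not known exactly. Their poses are not given: they have to be found in the camera images.
- strap_left (a point): Point fixed to the board where the left hinge's strap lies (board y = +115 mm; left is +y), mid width and thickness, 70 mm from the barrel axis; axes as the board's. The strap lies along x within 2 mm of it: 30 mm wide, 5 mm thick, parallel up to 100 mm from the axis, then 22 mm wide, round end at 156 mm. It folds up freely, cannot sag. To lift a hinge level, grip nearer the barrel: it balances 21 mm from the axis.
- strap_middle (a point): Point fixed to the board where the middle hinge's strap lies (board y = 0; left is +y), mid width and thickness, 70 mm from the barrel axis; axes as the board's. The strap lies along x within 2 mm of it: 30 mm wide, 5 mm thick, parallel up to 100 mm from the axis, then 22 mm wide, round end at 156 mm. It folds up freely, cannot sag. To lift a hinge level, grip nearer the barrel: it balances 21 mm from the axis.
- strap_right (a point): Point fixed to the board where the right hinge's strap lies (board y = -115 mm; left is +y), mid width and thickness, 70 mm from the barrel axis; axes as the board's. The strap lies along x within 2 mm of it: 30 mm wide, 5 mm thick, parallel up to 100 mm from the axis, then 22 mm wide, round end at 156 mm. It folds up freely, cannot sag. To lift a hinge level, grip nearer the barrel: it balances 21 mm from the axis.
- board: Wooden trial board, fixed, 230 mm (x) by 360 mm (y), origin at the centre of its underside. On a rail 40 mm high at its +x side lie three black iron tee hinges, alike to the eye, 0.3 to 0.45 kg: cross plate 86 mm (y) by 42 mm by 5 mm, centred at x = +83 mm, barrel 14 mm thick, its axis along y at x = +54 mm, straps towards -x, their ends on a rest 40 mm high.
- board_gap (a point): Centre of the floor, 10 mm above the bench, of the gap between rail and rest, 107 mm wide along x: fingers can reach 25 mm below the straps. Each plate drops over two steel pins 8 mm thick, 10 mm high, 60 mm apart along y, 1 mm slack. The pins feel about three times a sideways push at the strap point: over 34 N between hinge and board strains it. Pinching a sound strap off its line does so too.
- plate_middle (a point): Centre of the underside of the middle hinge's plate, as seated (the others 115 mm to each side). Pushed sideways at its strap point, a worn hinge's strap swings freely, under 2 N, through about 6 degrees each way (7 to 8 mm at that point), then stops dead. A sound one stops dead at once but for the slack of the pins and their give, 1 to 3 mm each way under 4 N. Rock with 3 to 5 N, at 20 mm/s or less.
- tray: Empty shallow sheet-steel tray, 280 mm (x) by 210 mm (y), walls 3 mm thick and 42 mm high, floor 3 mm; origin at the centre of its underside; fixed to the bench, to the left or right of the board. The rework tray.
- stock_box: Bystander, fixed: partitioned wooden box, 270 by 200 mm, 60 mm high, holding four ring knockers, on the other side of the board. Origin at the centre of its underside. Not for rejects.
- hammer: Bystander, loose: hammer 270 mm long, wooden handle, lying in front of the board. Origin at the middle of its underside.
- key: Bystander, loose: brass door key, about 120 mm long, lying flat in front of the board. Origin at the middle of its underside.
- oiler: Bystander, loose: copper oil can, 68 mm thick, 131 mm high with a spout, behind the board. Origin at the middle of its underside.
- ring_knocker: Bystander, loose: iron ring knocker, 100 mm across, 40 mm high, behind the board. Origin at the middle of its underside.
- screwdriver: Bystander, loose: screwdriver 200 mm long, wooden handle, behind the board. Origin at the middle of its underside.
- rivet_tin: Bystander, loose: round tin of rivets, 76 mm across, 32 mm high, behind the board. Origin at the middle of its underside.

How it is judged (in metres and radians):
On the way:
1. the strap of a worn hinge has been rocked to an end of its play while the hinge sat on its pins (((distance of worn_1 from where it was at the start of the episode below 0.006 m and (y of worn_1_point in the frame of worn_1 above 0.0045 m or y of worn_1_point in the frame of worn_1 below -0.0045 m)) or (distance of worn_2 from where it was at the start of the episode below 0.006 m and (y of worn_2_point in the frame of worn_2 above 0.0045 m or y of worn_2_point in the frame of worn_2 below -0.0045 m)))), for 0.05 s.
At the end, for the whole second after the job is handed in: Both loose hinges (worn_1, worn_2: where they sit changes and must be felt) lie at rest inside the steel tray, flat within 14 degrees, plate and strap point lower than 40 mm over the bench; the sound one is on its pins within 5 mm of where it was (x of worn_1 in the frame of tray between -0.14 and 0.14 m and y of worn_1 in the frame of tray between -0.105 and 0.105 m and height (world z) of each of worn_1, worn_1_point, worn_2, worn_2_point below 0.04 m and x of worn_1_point in the frame of tray between -0.14 and 0.14 m and y of worn_1_point in the frame of tray between -0.105 and 0.105 m and (angle between worn_1's own z axis and vertical below 0.25 rad or angle between worn_1's own z axis and vertical above 2.89 rad) and linear speed of each of worn_1, worn_2 below 0.02 m/s and x of worn_2 in the frame of tray between -0.14 and 0.14 m and y of worn_2 in the frame of tray between -0.105 and 0.105 m and x of worn_2_point in the frame of tray between -0.14 and 0.14 m and y of worn_2_point in the frame of tray between -0.105 and 0.105 m and (angle between worn_2's own z axis and vertical below 0.25 rad or angle between worn_2's own z axis and vertical above 2.89 rad) and distance of sound from where it was at the start of the episode below 0.005 m and angle between sound's own z axis and vertical below 0.05 rad); the robot touches nothing.
It fails at once if a hinge is forced against the board and its pins with more than 34 N (contact force between any of worn_1, sound, worn_2 and board above 34 N).
It fails at once if a hinge is dropped or thrown (moves faster than 1.3 m/s) (linear speed of any of worn_1, sound, worn_2 above 1.3 m/s).
It fails at once if a bystander is moved by more than 20 mm (distance of any of hammer, key, oiler, ring_knocker, screwdriver, rivet_tin from where it was at the start of the episode above 0.02 m).
It also fails if it takes over 67 s, if anything falls off the work surface, if the arm or the gripper's body presses on something with over 40 N, if the wrist force passes 120 N, or if a joint passes its speed limit or range.

## Working session

There is one attempt and no reset: what is moved stays moved. The work goes in short steps, each a Python script; the robot and the scene stay as the last script left them, time stands still between calls to the robot, and variables do not carry over. Pictures are saved under pics/ and viewed, and the job is handed in when it is done.

```bash
ls; mkdir -p pics
python3 - <<'E'
from plant import r,cams
import cv2,numpy as np
for n in("top","side"):
    d=cams.get_image(n); cv2.imwrite(f"pics/{n}0.png",d["image"][:,:,::-1])
    np.savez(f"{n}0.npz",**{k:v for k,v in d.items()})
    print(n,d["vertical_fov"],d["cx"],d["cy"],[k for k in d]); print(np.round(d["pose"],4))
    print((d["range_z"]>0).mean())
s=r.state();print(s["clock"],s["tool_pos"],s["tcp_rot"],s["ft_force"],s["gripper_width"],r.nose_length)
E
```

```text
pics
top 52.80688013188694 280.03816470182085 208.52143384712696 ['image', 'range_z', 'vertical_fov', 'cx', 'cy', 'pose']
[[ 0.021   0.9909 -0.1333  0.456 ]
 [-0.9998  0.0214  0.0016 -0.0018]
 [ 0.0045  0.1332  0.9911  1.0219]
 [ 0.      0.      0.      1.    ]]
0.9962074829931973
side 46.76706601873583 290.97633689043676 205.9210262212299 ['image', 'range_z', 'vertical_fov', 'cx', 'cy', 'pose']
[[ 0.9906  0.1138 -0.0761  0.4773]
 [-0.1366  0.7829 -0.6069 -0.7926]
 [-0.0095  0.6116  0.7911  1.0745]
 [ 0.      0.      0.      1.    ]]
0.9958035714285715
0.1 [0.22734124 0.63504426 0.24135757] [[-9.41490586e-01  3.37038894e-01 -5.09891217e-04]
 [ 3.37039272e-01  9.41489149e-01 -1.64653859e-03]
 [-7.48904982e-05 -1.72205395e-03 -9.99998514e-01]] [ 0.62700071 -0.06339536 -0.65135514] 0.08531429295016514 0.011
```

View pics/top0.png

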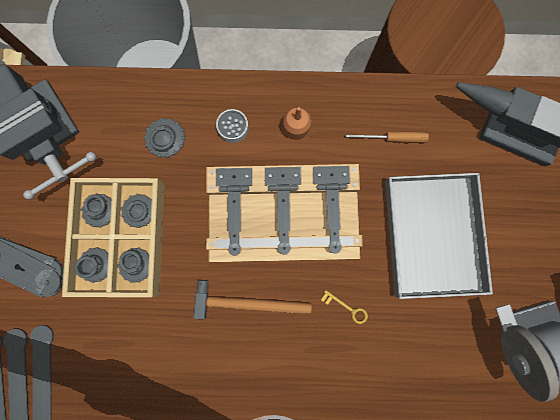

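View pics/side0.png

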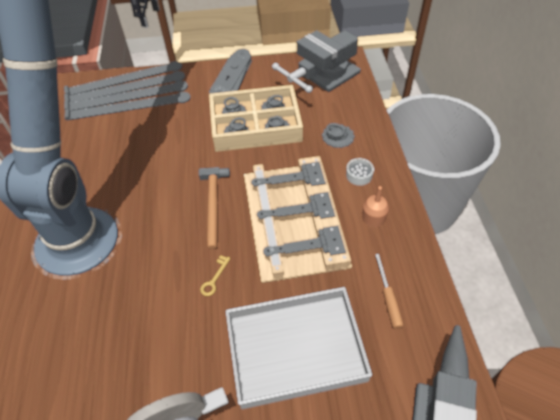

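```bash
cat > h.py <<'E'
import numpy as np,cv2
def ray(d):
    H,W=d["image"].shape[:2]; f=H/2/np.tan(np.radians(float(d["vertical_fov"]))/2)
    u,v=np.meshgrid(np.arange(W),np.arange(H))
    return np.stack([(u-d["cx"])/f,-(v-d["cy"])/f,-np.ones_like(u,float)],-1)
def cloud(d):
    P=d["pose"]; return (ray(d)*d["range_z"][...,None])@P[:3,:3].T+P[:3,3]
def plane(d,z):
    P=d["pose"]; R=ray(d)@P[:3,:3].T; t=(z-P[2,3])/R[...,2]; return P[:3,3]+R*t[...,None]
E
python3 - <<'E'
from h import *
for n in("top","side"):
    d=dict(np.load(n+"0.npz")); C=cloud(d); im=d["image"].astype(int); hsv=cv2.cvtColor(d["image"],cv2.COLOR_RGB2HSV)
    x,y,z=C[...,0],C[...,1],C[...,2]
    # bench height check
    b=(x>.45)&(x<.5)&(abs(y)<.3); print(n,"z bench med",np.median(z[(x>.35)&(x<.40)&(abs(y)<.3)]))
    dark=(im.max(2)<120)&(hsv[...,1]<90)&(z>.03)&(z<.075)&(x>.45)&(x<.8)&(abs(y)<.3)
    k,l,s,c=cv2.connectedComponentsWithStats(dark.astype(np.uint8))
    for i in range(1,k):
        if s[i,4]>100:
            p=C[l==i]; print(s[i],p.min(0).round(3),p.max(0).round(3),np.median(p,0).round(4))
    bd=(z>.0065)&(z<.075)&(x>.45)&(x<.8)&(y>-.21)&(y<.25)
    k,l,s,c=cv2.connectedComponentsWithStats(bd.astype(np.uint8))
    for i in range(1,k):
        if s[i,4]>300:
            p=C[l==i]; print("B",s[i],cv2.minAreaRect(p[:,:2].astype(np.float32)),np.median(p[:,2]))
    w=(hsv[...,1]<60)&(im.min(2)>70)&(z<.06)&(z>-.02)&(x>.3)&(x<.85)&(y<-.15)&(y>-.55)
    k,l,s,c=cv2.connectedComponentsWithStats(w.astype(np.uint8)); i=1+s[1:,4].argmax(); p=C[l==i]
    print("tray",s[i],cv2.minAreaRect(p[:,:2].astype(np.float32)),np.percentile(p[:,2],[5,50,95,99]))
E
```

```text
top z bench med 0.0014633863652944168
[155 126  20  24 150] [0.725 0.255 0.03 ] [0.785 0.3   0.042] [0.7513 0.2726 0.0363]
[264 167  37  33 597] [ 0.609 -0.049  0.038] [0.688 0.036 0.058] [ 0.66   -0.0021  0.0459]
[313 166  37  29 501] [ 0.624 -0.165  0.037] [ 0.692 -0.08   0.058] [ 0.665  -0.1147  0.0457]
[ 216  168   36   80 1055] [0.496 0.066 0.037] [0.683 0.15  0.057] [0.641  0.108  0.0457]
B [284 117  28  23 437] ((0.7825859189033508, -0.040534764528274536), (0.03477443754673004, 0.06441909074783325), 0.10502362251281738) 0.060536127701227294
B [217 122  32  21 484] ((0.7777596116065979, 0.11710819602012634), (0.07492153346538544, 0.04429921507835388), 89.81768035888672) 0.019345157662203016
B [  207   164   156    98 14213] ((0.5807569622993469, -0.012167155742645264), (0.22471977770328522, 0.36022287607192993), 2.414349317550659) 0.03870011815194874
tray [  389   173   104   126 10333] ((0.5372304916381836, -0.37507739663124084), (0.2943421006202698, 0.21480321884155273), 3.824880361557007) [0.00018908 0.00351818 0.04451008 0.04690377]
side z bench med 0.002374160322944574
B [ 244  156  107  126 9297] ((0.5788929462432861, -0.01191723346710205), (0.22859500348567963, 0.36918896436691284), 2.8966286182403564) 0.03844485805835696
B [346 158  20  26 358] ((0.7766789793968201, 0.1178303062915802), (0.08135788887739182, 0.04606221243739128), 89.5203628540039) 0.021150145710034596
B [362 195  19  32 402] ((0.7811979651451111, -0.044927991926670074), (0.03563331812620163, 0.061710603535175323), 3.9405505657196045) 0.05479374511354351
tray [  225   287   148   122 12963] ((0.5371279716491699, -0.36400413513183594), (0.3002397119998932, 0.2400541603565216), 3.775899887084961) [0.0007335  0.00459545 0.04509902 0.04785223]
```

Run:
```python
from h import *
for n in("top","side"):
    d=dict(np.load(n+"0.npz")); C=plane(d,.045); Z=cloud(d)[...,2]; im=d["image"]; 
    hsv=cv2.cvtColor(im,cv2.COLOR_RGB2HSV)
    x,y=C[...,0],C[...,1]
    # between rail and rest, strap region
    th=np.radians(2.4); c0=np.array([.580,-.012])
    bx=(x-c0[0])*np.cos(th)+(y-c0[1])*np.sin(th); by=-(x-c0[0])*np.sin(th)+(y-c0[1])*np.cos(th)
    m=(hsv[...,1]<80)&(im.max(2)<150)
    for k,yy in (("L",.115),("M",0),("R",-.115)):
        s=m&(abs(by-yy)<.03)&(bx>-.04)&(bx<.03)&(Z>.033)
        p=C[s][:,:2]; 
        vx,vy,x0,y0=cv2.fitLine(p.astype(np.float32),cv2.DIST_L2,0,.01,.01).ravel()
        if vx<0: vx,vy=-vx,-vy
        ww=np.ptp(np.percentile((p-[x0,y0])@[-vy,vx],[3,97]))
        print(n,k,s.sum(),"centre",x0.round(4),y0.round(4),"ang",np.degrees(np.arctan2(vy,vx)).round(2),"w",ww.round(4), "by",by[s].mean().round(4))
        s=m&(abs(by-yy)<.06)&(bx>.062)&(bx<.12)&(Z>.038)
        p=C[s][:,:2]; print("  plate",cv2.minAreaRect(p.astype(np.float32)))
    crop=im[150:280,190:380] if n=="top" else im[150:290,230:370]
    cv2.imwrite(f"pics/{n}crop.png",cv2.resize(crop,None,fx=4,fy=4,interpolation=cv2.INTER_CUBIC)[:,:,::-1])
```

```text
top L 378 centre 0.5698 0.1035 ang 2.39 w 0.0278 by 0.1159
  plate ((0.6598803400993347, 0.1077662855386734), (0.04316722974181175, 0.08282481133937836), 1.2633507251739502)
top M 351 centre 0.5749 -0.0116 ang 0.86 w 0.0257 by 0.0006
  plate ((0.6647960543632507, -0.006468247622251511), (0.04321954399347305, 0.08488384634256363), 1.2526766061782837)
top R 354 centre 0.58 -0.1269 ang 2.72 w 0.0262 by -0.1148
  plate ((0.6697303056716919, -0.12170509994029999), (0.04326973855495453, 0.08512909710407257), 1.2533211708068848)
side L 172 centre 0.57 0.0976 ang 1.85 w 0.0243 by 0.11
  plate ((0.6573039293289185, 0.10243088006973267), (0.040042631328105927, 0.079912930727005), 2.4534401893615723)
side M 208 centre 0.5748 -0.0164 ang 1.9 w 0.0245 by -0.0042
  plate ((0.6622482538223267, -0.011804226785898209), (0.04017049819231033, 0.07993844151496887), 2.582500696182251)
side R 244 centre 0.5799 -0.1321 ang 3.52 w 0.0246 by -0.12
  plate ((0.6669270992279053, -0.12672170996665955), (0.04010546952486038, 0.07977686822414398), 2.7284417152404785)
```

View pics/topcrop.png

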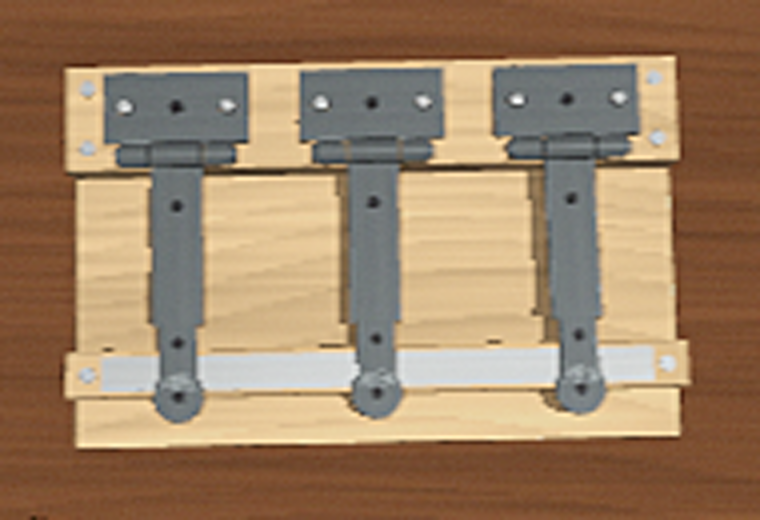

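View pics/sidecrop.png

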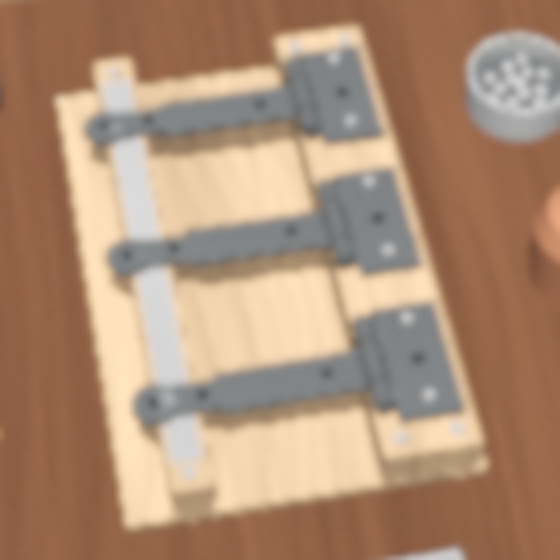

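```bash
python3 - <<'E'
from h import *
for n in("top","side"):
    d=dict(np.load(n+"0.npz")); C=cloud(d); im=d["image"]; z=C[...,2]; 
    hsv=cv2.cvtColor(im,cv2.COLOR_RGB2HSV)
    reg=(C[...,0]>.36)&(C[...,0]<.72)&(C[...,1]<-.2)&(C[...,1]>-.53)
    rim=reg&(z>.034)&(z<.05); P=plane(d,.042)[rim][:,:2].astype(np.float32)
    print(n,"rim",rim.sum(),cv2.minAreaRect(P))
    x=plane(d,.042)
    o=im.copy(); o[rim]=(255,0,0)
    w=(hsv[...,1]<70)&(reg)&(im.max(2)>60)
    cn,_=cv2.findContours(w.astype(np.uint8),cv2.RETR_EXTERNAL,cv2.CHAIN_APPROX_NONE); c=max(cn,key=cv2.contourArea)[:,0]
    rt=cv2.minAreaRect(x[c[:,1],c[:,0],:2].astype(np.float32)); print(" contour@.042",rt)
    fl=reg&(z<.012)&w; fl=cv2.morphologyEx(fl.astype(np.uint8),cv2.MORPH_OPEN,np.ones((5,5)))>0
    print(" floor@.003",cv2.minAreaRect(plane(d,.003)[fl][:,:2].astype(np.float32)))
    cv2.drawContours(o,[c.reshape(-1,1,2)],-1,(0,255,0),1)
    r0,r1,c0,c1=(160,310,370,510) if n=="top" else (270,415,210,380)
    cv2.imwrite(f"pics/{n}tray.png",cv2.resize(o[r0:r1,c0:c1],None,fx=3,fy=3,interpolation=0)[:,:,::-1])
E
python3 - <<'E'
import cv2,numpy as np
a=cv2.imread('pics/toptray.png');b=cv2.imread('pics/sidetray.png');h=min(a.shape[0],b.shape[0])
o=np.hstack([a[:h],b[:h]]);cv2.imwrite('pics/trays.png',cv2.resize(o,None,fx=.85,fy=.85))
E
```

```text
top rim 1298 ((0.5358010530471802, -0.375173956155777), (0.2840811610221863, 0.2152831256389618), 3.9037375450134277)
 contour@.042 ((0.5353805422782898, -0.3701810836791992), (0.284136027097702, 0.22456464171409607), 3.946512460708618)
 floor@.003 ((0.5366244912147522, -0.381989449262619), (0.27581626176834106, 0.192698672413826), 3.9316911697387695)
side rim 1418 ((0.5336400866508484, -0.37575647234916687), (0.28430184721946716, 0.21612751483917236), 3.9146111011505127)
 contour@.042 ((0.5349047183990479, -0.3799096643924713), (0.2893272340297699, 0.22798122465610504), 3.9192612171173096)
 floor@.003 ((0.5339069962501526, -0.36655116081237793), (0.2768940031528473, 0.19552099704742432), 3.933838367462158)
```

View pics/trays.png

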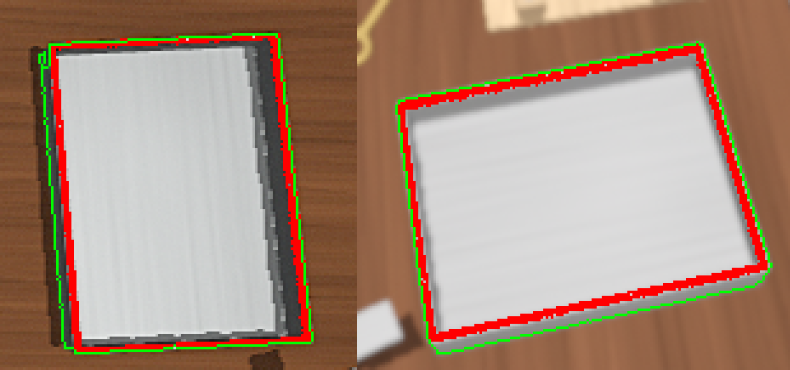

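```bash
cat > a.py <<'E'
import numpy as np
from plant import r,cams
def rot(deg):
    t=np.radians(deg); c,s=np.cos(t),np.sin(t)
    return np.array([[-c,-s,0],[-s,c,0],[0,0,-1.]])
YB=2.43; B0=np.array([.581,-.0117]); YT=3.92; T0=np.array([.5347,-.3755])
def fr(o,deg,x,y):
    t=np.radians(deg); return o+np.array([x*np.cos(t)-y*np.sin(t),x*np.sin(t)+y*np.cos(t)])
def bd(x,y,z): return np.append(fr(B0,YB,x,y),z)
def tr(x,y,z): return np.append(fr(T0,YT,x,y),z)
byv=np.array([-np.sin(np.radians(YB)),np.cos(np.radians(YB)),0])
bxv=np.array([np.cos(np.radians(YB)),np.sin(np.radians(YB)),0])
def F(n=5):
    a=[]
    for _ in range(n): a.append(r.state()["ft_force"]); r.pause(.01)
    return np.mean(a,0)
def by(p): return float((np.asarray(p)[:2]-B0)@byv[:2])
def probe(y0,sgn,f0,start,thr=3.5,maxd=.026,z=.041,fast=0.):
    """step along sgn*board y from offset start; returns log"""
    log=[];d=0
    while True:
        d+=.0007
        tgt=bd(-.016,y0+start+sgn*d,z); r.servo_line(tgt,v=.018)
        s=r.state(); f=(s["ft_force"]-f0)@byv*sgn
        log.append((round((by(s["tool_pos"])-y0)*1e3,2),round(float(-f),2)))
        if -f>thr: f2=-(F(3)-f0)@byv*sgn; return log,start+sgn*d,f2
        if -f>1.2 and -f<=thr: pass
        if d>maxd: return log,start+sgn*d,None
E
python3 - <<'E'
from a import *
y0=0.0
for p in (bd(-.016,-.115,.041),bd(.024,-.115,.047),bd(.024,.115,.2),tr(.042,.048,.015),tr(.004,-.048,.015)): print(p.round(3),r.ik(p,rot(YB)) is not None)
r.gripper_to(.05,40)
r.movep(bd(-.016,-.115,.15),rot(YB)); print(r.state()["clock"])
r.servo_line(bd(-.016,-.115,.041),v=.1)
r.pause(.1); print(r.state()["clock"],r.state()["tool_pos"],r.state()["gripper_width"],F(8).round(2))
E
```

```text
[ 0.57  -0.127  0.041] True
[ 0.61  -0.126  0.047] True
[0.6   0.104 0.2  ] True
[ 0.573 -0.325  0.015] True
[ 0.542 -0.423  0.015] True
3.4917
4.8333 [ 0.5703677  -0.12736324  0.04169938] 0.04969128219936796 [ 0.06 -0.01 -0.41]
```

Run:
```python
from a import *
y0=-.115
f0=F(6)
t=r.state()["clock"]
L,e,f2=probe(y0,+1,f0,0.,maxd=.020)
print(L,e,f2,r.state()["clock"]-t,r.state()["gripper_width"])
```

```text
[(0.8, -0.51), (1.49, -0.18), (2.2, -0.42), (2.88, 0.67), (3.59, -0.44), (4.29, -0.75), (4.97, -0.13), (5.7, 0.65), (6.39, 0.54), (7.07, -0.38), (7.77, -0.21), (8.4, 0.03), (8.98, 0.18), (9.74, 1.31), (10.43, 0.69), (11.13, 1.21), (11.97, 0.54), (12.78, 1.28), (13.48, 0.84), (14.16, 1.55), (14.81, 1.15), (15.46, 1.85), (16.17, 1.27), (16.86, 0.42), (17.57, 1.85), (18.19, 1.13), (18.62, 2.08), (19.04, 4.06)] 0.01959999999999999 4.2996463515075565 7.0249999999999995 0.050337122667289236
```

Run:
```python
from a import *
st=lambda:(round(r.state()["clock"],2),r.state()["tool_pos"].round(4),round(r.state()["gripper_width"],4),r.state()["ft_force"].round(1))
r.servo_line(bd(.024,-.1143,.047),v=.06); print(st())
r.gripper_to(.02,50); r.pause(.1); print(st(), F(5).round(2))
```

```text
(12.87, array([ 0.6094, -0.1247,  0.0468]), 0.0499, array([-0.1,  0.7, -0.8]))
(13.29, array([ 0.6094, -0.1246,  0.0473]), 0.0285, array([-2.4,  1.9,  5.7])) [-2.58  1.23  5.68]
```

Run:
```python
from a import *
st=lambda:(round(r.state()["clock"],2),r.state()["tool_pos"].round(4),round(r.state()["gripper_width"],4),r.state()["ft_force"].round(1))
for z in (.049,.052,.056,.062): r.servo_line(bd(.024,-.1143,z),v=.04); print(st())
r.servo_line(bd(.024,-.1143,.10),v=.1); print(st(),F(4).round(2))
import cv2
for n in("top","side"):
    im=cams.get_image(n)["image"][:,:,::-1]
    im=im[120:320,180:400] if n=="top" else im[100:300,200:420]
    cv2.imwrite(f"pics/{n}1.png",cv2.resize(im,None,fx=2.5,fy=2.5,interpolation=cv2.INTER_CUBIC))
```

```text
(13.58, array([ 0.6093, -0.1247,  0.0483]), 0.0282, array([-0.4,  0.8, -3.6]))
(13.83, array([ 0.6094, -0.1248,  0.0517]), 0.0282, array([-0.8, -0.3, -4.1]))
(14.08, array([ 0.6105, -0.1252,  0.0566]), 0.0286, array([-0.6, -0.3, -4.2]))
(14.38, array([ 0.6102, -0.125 ,  0.0625]), 0.0286, array([-0.5, -0. , -2.7]))
(14.92, array([ 0.6098, -0.1247,  0.1002]), 0.0287, array([ 0.4,  0.2, -3.9])) [ 0.27  0.07 -3.8 ]
```

View pics/side1.png

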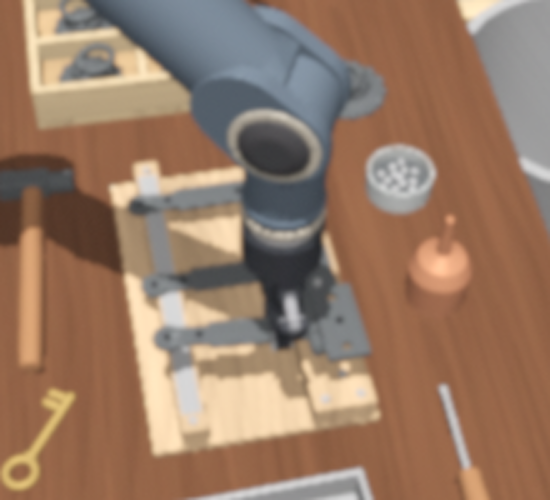

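View pics/top1.png

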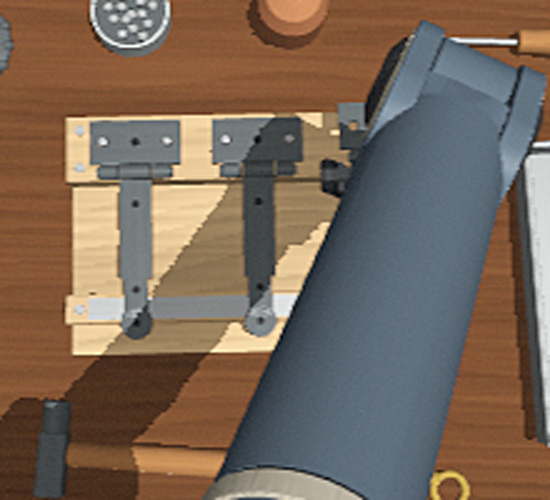

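Run:
```python
from a import *
from h import *
d=cams.get_image("side"); C=cloud(d)
Bx=(C[...,:2]-B0)@bxv[:2]; By=(C[...,:2]-B0)@byv[:2]; z=C[...,2]
m=(abs(By+.115)<.045)&(z>.055)&(z<.14)&(Bx>-.12)&(Bx<.12)
for lo in np.arange(-.12,.12,.02):
    s=m&(Bx>=lo)&(Bx<lo+.02); print(round(lo,2),s.sum(),np.percentile(z[s],[10,50,90]).round(3) if s.sum()>3 else'')
```

```text
-0.12 2 
-0.1 77 [0.097 0.099 0.102]
-0.08 70 [0.097 0.099 0.101]
-0.06 73 [0.095 0.098 0.101]
-0.04 89 [0.096 0.098 0.101]
-0.02 91 [0.095 0.098 0.1  ]
0.0 95 [0.095 0.098 0.133]
0.02 19 [0.097 0.101 0.117]
0.04 115 [0.099 0.105 0.108]
0.06 223 [0.094 0.097 0.1  ]
0.08 226 [0.094 0.097 0.099]
0.1 53 [0.093 0.096 0.098]
```

```bash
cat >> a.py <<'E'
st=lambda:(round(r.state()["clock"],2),r.state()["tool_pos"].round(4),round(r.state()["gripper_width"],4),r.state()["ft_force"].round(1))
def place(tx,ty):
    R=rot(YT)
    r.servo_line(tr(tx,ty,.10),rot=R,v=.22); print(st())
    r.servo_line(tr(tx,ty,.020),v=.1); f0=F(4); print(st(),f0)
    z=.020
    while z>.0125:
        z-=.001; r.servo_line(tr(tx,ty,z),v=.03); f=r.state()["ft_force"]-f0
        if f[2]>4: break
    print("down",z,st())
    r.gripper_to(.036); r.gripper_to(.046); print(st())
    r.servo_line(tr(tx,ty,.10),v=.12); print(st())
E
python3 - <<'E'
from a import *
place(.004,-.048)
E
```

```text
(16.64, array([ 0.5429, -0.4212,  0.0997]), 0.0286, array([-0.1,  0.2, -3.8]))
(17.62, array([ 0.5425, -0.4237,  0.0209]), 0.0282, array([-0.4,  0.3, -3.4])) [-0.39960976  0.28071694 -3.41987791]
down 0.012999999999999994 (19.38, array([ 0.542 , -0.4232,  0.014 ]), 0.0284, array([-1.3,  2.7,  5.8]))
(19.88, array([ 0.542 , -0.4232,  0.0129]), 0.0459, array([ 0.5, -0.2, -0.5]))
(20.75, array([ 0.5416, -0.4226,  0.0992]), 0.0463, array([-1.3,  1.1, -1.1]))
```

Now probe the middle hinge, and check the first placing.

Run:
```python
from a import *
import cv2
y0=0.0005
r.gripper_to(.046)
r.servo_line(bd(-.016,y0,.12),rot=rot(YB),v=.3)
for n in("top",):
    im=cams.get_image(n)["image"][:,:,::-1]
    cv2.imwrite(f"pics/{n}2.png",cv2.resize(im[120:320,300:520],None,fx=2.5,fy=2.5,interpolation=cv2.INTER_CUBIC))
r.servo_line(bd(-.016,y0,.041),v=.12); r.pause(.1)
f0=F(6); print(st(),f0)
L,e,f2=probe(y0,+1,f0,.004,maxd=.018)
print(L,e,f2,st())
```

```text
(23.5, array([ 0.5657, -0.0119,  0.0419]), 0.046, array([ 0.2, -0.3, -0.2])) [ 0.21494952  0.05173707 -0.01508092]
[(5.0, 0.28), (5.39, 0.23), (6.11, 0.9), (6.85, 0.1), (7.42, 0.16), (7.98, 1.34), (8.79, 1.36), (9.54, 1.41), (10.32, 1.51), (11.17, 1.11), (11.9, 0.85), (12.59, 1.35), (13.25, 1.4), (13.89, 1.27), (14.56, 1.22), (15.22, 0.61), (15.83, 1.78), (16.25, 2.23), (16.67, 3.65)] 0.017299999999999996 3.254925302699453 (28.43, array([0.5642, 0.0048, 0.041 ]), 0.0462, array([-2. , -3.7,  0.1]))
```

View pics/top2.png

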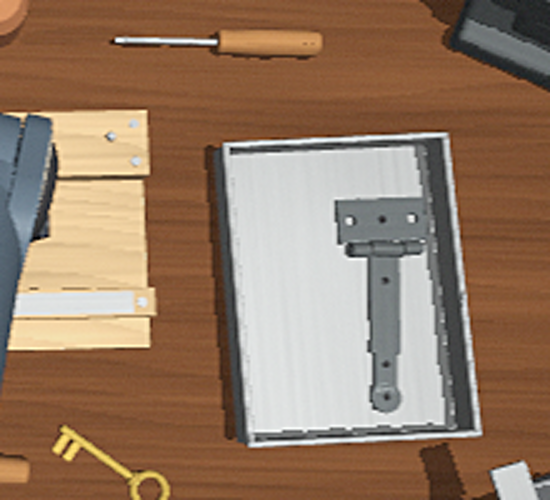

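Run:
```python
from a import *
y=.0008
r.servo_line(bd(.024,y,.047),v=.06); print(st())
r.gripper_to(.02,50); r.pause(.1); print(st())
for z in (.049,.052,.056,.062): r.servo_line(bd(.024,y,z),v=.04); print(st())
r.servo_line(bd(.024,y,.10),v=.1); print(st(),F(4).round(2))
if r.state()["gripper_width"]>.026: place(.042,.048)
```

```text
(29.32, array([ 0.6045, -0.0097,  0.0468]), 0.0459, array([0.9, 0.2, 0.2]))
(29.72, array([ 0.6045, -0.0096,  0.0473]), 0.0289, array([-2.6,  0.7,  5.8]))
(29.97, array([ 0.6043, -0.0098,  0.0483]), 0.0286, array([-0.1,  0.4, -3.6]))
(30.22, array([ 0.6044, -0.0098,  0.0517]), 0.0285, array([-0.8,  1.1, -4. ]))
(30.47, array([ 0.6056, -0.0101,  0.0565]), 0.0288, array([-0.1,  0.9, -3. ]))
(30.77, array([ 0.6053, -0.01  ,  0.0625]), 0.0285, array([ 0.4,  0.9, -3.2]))
(31.3, array([ 0.6048, -0.0098,  0.1001]), 0.0283, array([ 0.5, -0.5, -4.4])) [ 0.02 -0.03 -4.16]
(32.92, array([ 0.5739, -0.3228,  0.0997]), 0.0284, array([ 1.1, -0.2, -3.4]))
(33.91, array([ 0.5739, -0.3252,  0.0208]), 0.0285, array([ 0.2,  0.5, -4.7])) [ 0.23227613 -0.05270986 -3.75637068]
down 0.012999999999999994 (35.66, array([ 0.5734, -0.3248,  0.0139]), 0.0287, array([-2.8,  1.2,  4.3]))
(36.16, array([ 0.5734, -0.3248,  0.0129]), 0.046, array([-0.3, -1. , -0.5]))
(37.03, array([ 0.5728, -0.3243,  0.0993]), 0.0462, array([0.3, 0.1, 0.5]))
```

Run:
```python
from a import *
from h import *
r.servo_line(tr(.042,.048,.24),v=.25)
r.movep([.3,.5,.3],rot(YB)); print(st())
for n in("top","side"):
    d=cams.get_image(n); im=d["image"]; C=cloud(d)
    q=(C[...,:2]-T0); t=np.radians(YT); tx=q@[np.cos(t),np.sin(t)]; ty=q@[-np.sin(t),np.cos(t)]
    m=(abs(tx)<.135)&(abs(ty)<.1)&(im.max(2)<110)&(C[...,2]<.03)
    k,l,s,c=cv2.connectedComponentsWithStats(m.astype(np.uint8))
    for i in range(1,k):
        if s[i,4]>250: print(n,s[i,4],[(a[l==i].min().round(3),a[l==i].max().round(3)) for a in(tx,ty)],np.percentile(C[l==i][:,2],[5,50,95]).round(3))
    cv2.imwrite(f"pics/{n}3.png",im[:,:,::-1])
```

```text
(40.79, array([0.301 , 0.4995, 0.2998]), 0.0459, array([-0.4,  0.5, -0.3]))
top 407 [(np.float64(-0.133), np.float64(0.046)), (np.float64(-0.1), np.float64(-0.014))] [0.001 0.006 0.017]
```

View pics/top3.png

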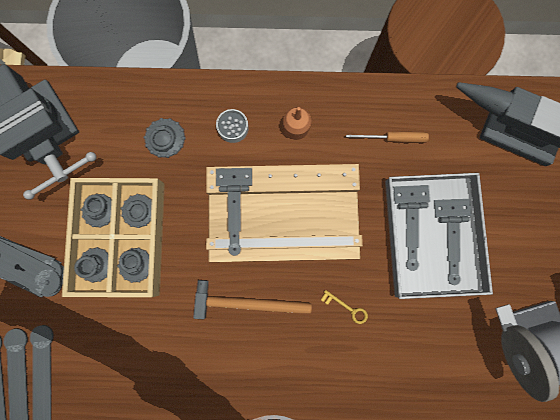

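View pics/side3.png

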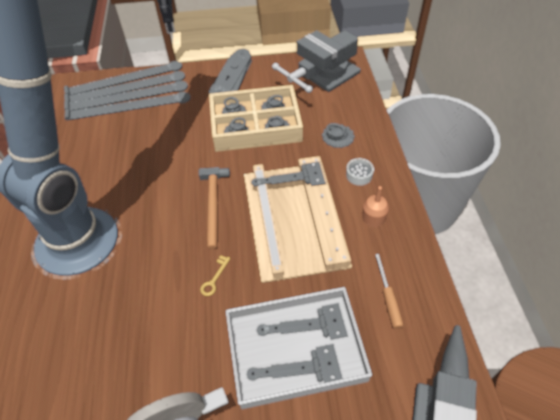

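Both pictures show the two removed hinges lying flat inside the tray: top view plates at about (411,196) and (453,210), side view (331,320) and (325,362). The left hinge is still seated at (234,180) in the top view, and the bystanders have not moved.

```bash
python3 -c "
from plant import r
r.finish_job(); print(r.state()['clock'])"
```

```text
the job is handed in; nothing more can be done
the job is handed in; nothing more can be done
```

I removed the right and middle hinges as worn and laid both flat in the steel tray. The left hinge stays on its pins. I handed the job in at about 41 s of the 67 s allowed.

- **Feeling for play:** I rocked the right and middle straps towards +y only. Each swung freely for about 8 to 9 mm under 1 to 2 N, then stopped dead at about 4 N. I did not rock either strap the other way.
- **Left hinge not felt:** The task says two hinges are loose, and the first two were clearly worn. I took the left one as sound without touching it.
- **Lifting and placing:** I gripped each strap 30 mm from the barrel axis, not at the 21 mm balance point, so the fingers cleared the rail. The side camera showed the first hinge hanging level. In the tray the fingertips touched the floor first, so each hinge settled the last few millimetres when released.
- **Last checks:** In the final pictures from both cameras, both hinges lie flat inside the tray, clear of each other and the walls. The left hinge is seated as at the start, and none of the bystanders looks moved. The arm was clear of everything.
- **Check that failed:** My automatic check of the hinges' position and height in the tray did not isolate either hinge. It returned nothing from the side camera and only a shadow-like patch from the top one. The final placement is therefore confirmed by eye, not by measurement.

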